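# Hold the spring clip open over the wide record card

## Task

A second sheet is about to be slipped in against the wide, low record card (not the narrow, tall one). Take the spring clip off its rest by its two wings, squeeze it wide open and lower it over about the middle of that card's top edge, so that the edge stands between the gaping jaws, the jaw tips a good centimetre or more below the edge on either side and the clip touching neither card nor foot. Finish there still holding the clip wide open: do not let it close, let go or put it down, and leave both cards and the other things standing where they are.

Things in the scene. Friction and masses are not known exactly. Their poses are not given: they have to be found in the camera images.
- clip_pivot (a point): Middle of the hinge pin of the spring clip (pin along point y; coil radius 6 mm), 52 mm above the work surface at the start, when the clip stands upright on its rest, jaws down, astride its tongue. Squeeze the wings together along point x, 25 to 30 mm above the pin. The point is on the +x leaf: it tilts about y by half the opening as the clip opens; y stays level.
- tip_a (a point): Inner face of the jaw tip of the +x leaf, middle of its width, 1 mm above the tip's end.
- tip_b (a point): Inner face of the jaw tip of the -x leaf, likewise. Closed, the tips stand 4 mm apart; fully open about 26 mm apart, with the card's room between them running up to the coil (34 mm above the closed tips).
- clip_leaf (a joint): Angle between the two leaves, rad: 0 closed (as at the start), 0.60 fully open at its stop. A spring closes it: 0.15 N m shut, 0.33 N m fully open, about 5 to 12 N on each wing 28 mm above the pin; a grip of 20 N or more holds it against the stop.
- rest_top (a point): Middle of the top edge of the fixed clip rest's tongue, 34 mm above the work surface. White base 70 (x) by 80 (y) by 12 mm; upright metal tongue 2.4 mm thick (x), 60 mm wide (y), 22 mm high between the clip's jaws, whose tips stand on the base. The clip is within 8 mm of the tongue's middle, pin parallel to it. Lift the opened clip straight up off it.
- wide_card_edge (a point): Middle of the top edge of the wide, low record card: a stiff white card 150 mm wide (point y), 95 mm high, 3 mm thick (point x), standing upright in a loose, heavy steel foot (64 by 90 mm, 21 mm high; 0.6 kg in all). The edge runs along the point's y axis, level, 105 mm above the work surface; the point's z axis points up.
- narrow_card_edge (a point): Middle of the top edge of the other card, narrow and tall: 90 mm wide (y), 140 mm high, 3 mm thick (x), in the same kind of foot; its edge is 150 mm above the work surface. The two cards may stand either way round, left or right. Leave it alone.
- wide_card: The wide card with its foot; origin at the centre of the foot's underside.
- narrow_card: The narrow card with its foot; origin at the centre of the foot's underside.
- clip: Loose grey plastic clip, 65 g: two leaves 40 mm wide (y) on a pin. Origin between the closed jaw tips, 40 mm below the pin. Flat wings rise above the pin, splayed 0.30 rad each: closed 48 mm over their tops (80 mm above the tips), 40 mm half-way up; fully open they are parallel, 23 mm over the outsides, reaching 46 mm above the pin. Open jaws reach 38 mm below the pin.
- tape: Yellow tape measure, 49 by 52 by 15 mm, lying between the two cards; a bystander. Origin at the centre of its underside.
- phone: White keypad phone, 117 by 51 by 15 mm, lying near the front left; a bystander. Origin at the centre of its underside.
- dark_phone: Dark smartphone, 162 by 75 by 10 mm, lying near the front right; a bystander. Origin at the centre of its underside.
- pad: Black electrode pad, 36 by 62 by 8 mm, lying at the left; a bystander. Origin at the centre of its underside.
Mind the look-alikes: they are no part of the job. What is shaped like the clip but orange is not meant.

How it is judged:
By the outcome, as a careful person would: the job done as asked, in the order asked, and still so for the second after the job is handed in, while the arm keeps its last pose, push and grip.
It also fails if it takes over 35 s, if anything falls off the work surface, if the arm or the gripper's body presses on something with over 40 N, if the wrist force passes 120 N, or if a joint passes its speed limit or range.

## Robot

A 7-joint arm with a two-finger parallel gripper is mounted at the origin on a cart in front of the work surface, level with it; the furniture and walls round the work are solid. World frame = base frame: x ahead of the robot, y to its left, z up, the work surface at z = 0. Lengths are in m, angles in rad, forces in N, time in s.
With the tool pointing down it reaches from about 0.4 to 0.925 m from the base axis. Payload 5.6 kg.
Tool frame: the origin (TCP) lies at the very end of the fingers, on their centre line; the grasp point (between the pads) lies 19 mm behind it; z points along the fingers, y is the line along which they close (so a half turn about z gives the same grasp; the last joint's range is limited). The gripper opens to 85 mm and grips with 20 to 120 N. Pads are 22 mm wide; open, the fingers measure 114 mm over their backs; the gripper's body (76 mm by 85 mm) begins 54 mm behind the grasp point. The pads swing forward as they close: fully open they stand 13 mm farther back than shut.
Start: joints at [-1.178, 0.468, -0.012, 1.603, 0.006, 1.071, -0.056], TCP at [0.274, 0.589, 0.231] pointing down, gripper open.
Joint ranges: [-2.53, 2.53], [-0.31, 2.02], [-1.57, 1.55], [0.28, 2.44], [-1.29, 4.43], [0.15, 1.84], [-2.92, 2.92]. Speed limits (rad/s): [2.57, 2.57, 3.14, 3.14, 3.14, 3.14, 3.14].

## Interface

Orientations are given as a unit quaternion [x, y, z, w].
In Python, from station import ctrl gives the robot as it stands.
- The arm moves only by the tool drive_tool, never from a script. Its argument "deltas" is a list of rows, each a list of 7 numbers: the shift along the tool's x, y, z as a fraction of full scale, then the turn, a rotation vector about the tool's x, y, z as a fraction of full scale, then the opening, from 0 (shut) to 1 (fully open). In form: [[tx, ty, tz, rx, ry, rz, gripper], ...]. A call has 1 to 12 rows; each row is the pose to reach, as a shift and turn from the pose commanded when the call began, along the tool's axes at that moment; what a row does not reach only later rows make up. Full scale, the value 1, is 0.12 m for a shift and 1.5 rad for a turn. A row lasts 1/8 s, in which the tool goes at most 62.5 mm and 10.7 degrees, less where a joint would pass 70% of its speed; a pose out of reach is approached as far as the arm can. A call with a number of a shift or a turn outside -1 to 1 is refused whole. A call with a gripper value outside its range is refused whole. The fingers move at their own pace and stop on an object; the grip force is fixed at half the most. Time passes only in rows, so rows that repeat a pose let the fingers close. It gives the time, the measured TCP pose, the force, the opening and the grip force at its end, in the units of the state.
- ctrl.get_obs(): the state, without advancing time (a new reading comes with each control period).
- ctrl.camera(name): name is "scene" or "top" or "wrist"; returns a dict with "frame" (400x640x3 uint8, red, green, blue), "range_z" (400x640 float32, m along the optical axis (not along the pixel's ray), 0 where there is no reading), "mtx" (3x3 intrinsics, pixels), "dist" ([k1, k2, p1, p2, k3] as OpenCV has them; the pictures are not rectified), "R" (3x3) and "t" (3): a world point X has camera coordinates R X + t. Camera axes: x right, y down, z forward; pixel columns grow to the right and rows downward; lengths in m; the calibration is good to about 2 mm. A picture is of the moment at which its call begins.
- ctrl.hand_in(): hands the job in; it is judged then, once.
The state is a dict: "clock": time; "joint_pos": joint angles; "qd": joint speeds; "effort": joint torques, N m; "tcp_pos": TCP position; "tool_rot": TCP orientation; "ft_force": force on the tool from outside, world axes, zero at the start; "ft_torque": the same for the moment, N m; "width": finger opening in m; "grasp_force": force on a finger pad.
Only numpy, scipy, OpenCV 4.12 (cv2) and the standard library are available. Lean on these libraries where they do the work, as an engineer would, in place of code of your own. Each camera call takes 0.05 s, during which the arm holds its last target. There are 200 camera calls.

## Working session

There is one attempt and no reset: what is moved stays moved. The work goes in short steps, Python scripts to look and compute and a tool call to move; the robot and the scene stay as the last step left them, time stands still between calls to the robot, and variables do not carry over. Pictures are saved under pics/ and viewed, at most 10 in all, crops included, and the job is handed in when it is done.

Besides the shell and the picture viewer there is one more tool, called after "Emit:" as a command line: name --pt "numbers of a row" for each row, then --argument value for the rest. drive_tool: Moves the arm, as the interface text tells. Shift numbers are shares of 0.12 m and turn numbers shares of 1.5 rad, none past 1 either way. Its arguments: {"type":"object","properties":{"deltas":{"type":"array"}},"required":["deltas"]}

```bash
ls; mkdir -p pics
python3 - <<'E'
from station import ctrl
import cv2,numpy as np
o=ctrl.get_obs();print({k:np.round(v,3) for k,v in o.items()})
for n in("scene","top"):
    c=ctrl.camera(n);np.savez(f"pics/{n}0.npz",**c);cv2.imwrite(f"pics/{n}0.png",c["frame"][...,::-1]);print(n,c["mtx"].round(1).tolist(),c["dist"],c["R"].round(3).tolist(),c["t"])
E
```

```text
pics
{'clock': np.float64(0.0), 'joint_pos': array([-1.178,  0.468, -0.012,  1.604,  0.006,  1.071, -0.056]), 'qd': array([-0.   ,  0.001, -0.   ,  0.   , -0.001,  0.001, -0.   ]), 'effort': array([ 1.000e-03, -5.324e+01,  2.200e-02, -2.513e+01,  1.100e-02,
        8.000e-03,  0.000e+00]), 'tcp_pos': array([0.274, 0.589, 0.23 ]), 'tool_rot': array([ 0.216,  0.976, -0.001, -0.   ]), 'ft_force': array([-0.104, -0.655,  0.326]), 'ft_torque': array([-0.   ,  0.054, -0.005]), 'grasp_force': np.float64(0.0), 'width': np.float64(0.085)}
scene [[445.9, 0.0, 328.4], [0.0, 445.9, 197.2], [0.0, 0.0, 1.0]] [0.01550897 0.         0.         0.         0.        ] [[-0.946, 0.324, 0.007], [0.278, 0.823, -0.495], [-0.166, -0.467, -0.869]] [ 0.48804615 -0.01540344  1.24931691]
top [[457.5, 0.0, 319.2], [0.0, 457.5, 199.0], [0.0, 0.0, 1.0]] [-0.09524189  0.          0.          0.          0.        ] [[0.023, -1.0, -0.0], [-0.993, -0.023, -0.114], [0.114, 0.003, -0.994]] [-0.07791668  0.53108957  1.06191282]
```

View pics/top0.png

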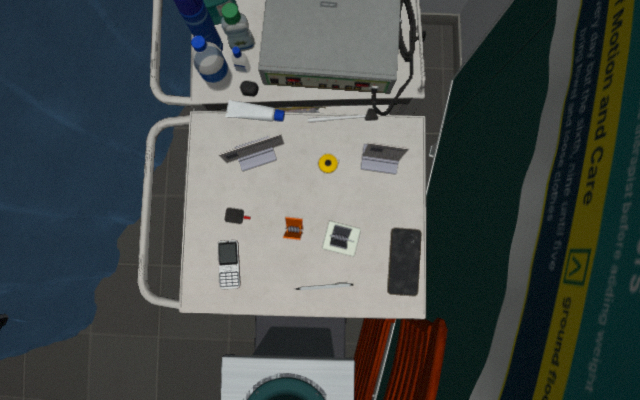

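View pics/scene0.png

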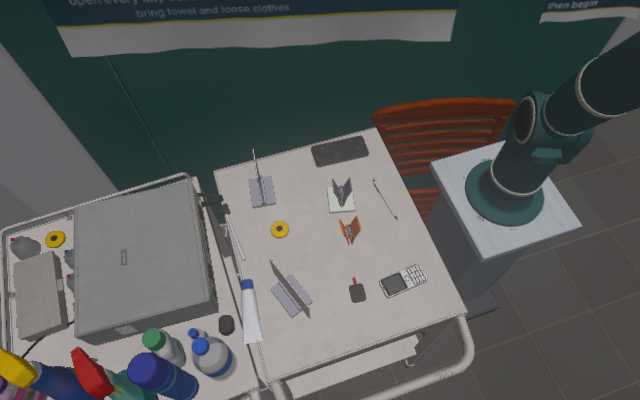

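The top view shows grey clip on its white base at (341,237) and an orange look-alike without a base at (293,229). The left card at (251,148) spans about 65 px and the right one at (385,152) about 45 px. I'll confirm these with the depth readings and a crop.

```bash
cat > h.py <<'E'
import numpy as np,cv2
def cloud(c):
    h,w=c["range_z"].shape
    uv=np.stack(np.meshgrid(np.arange(w),np.arange(h)),-1).reshape(-1,1,2).astype(np.float64)
    n=cv2.undistortPoints(uv,c["mtx"],c["dist"]).reshape(h,w,2)
    z=c["range_z"][...,None].astype(float)
    P=np.concatenate([n*z,z],-1)
    W=(P-c["t"])@c["R"]; W[c["range_z"]<=0]=np.nan
    return W
def ray(c,uv,z):
    n=cv2.undistortPoints(np.array(uv,float).reshape(-1,1,2),c["mtx"],c["dist"]).reshape(-1,2)
    d=np.c_[n,np.ones(len(n))]@c["R"]; o=-c["R"].T@c["t"]
    return o+d*((z-o[2])/d[:,2])[:,None]
def rect(xy):
    (cx,cy),(w,h),a=cv2.minAreaRect(xy.astype(np.float32))
    b=cv2.boxPoints(((cx,cy),(w,h),a)); e=[b[1]-b[0],b[2]-b[1]]; e=max(e,key=np.linalg.norm)
    return np.round([cx,cy,max(w,h),min(w,h),np.arctan2(e[1],e[0])],4)
E
python3 - <<'E'
from h import *
for n,rois in(("top",{"left":(215,125,290,172),"right":(355,135,412,178),"clip":(318,215,365,258),"orange":(278,212,308,245)}),("scene",{"right":(240,140,280,210),"left":(262,250,320,325),"clip":(322,172,362,218)})):
    c=dict(np.load(f"pics/{n}0.npz")); W=cloud(c)
    for k,(a,b,d,e) in rois.items():
        w=W[b:e,a:d].reshape(-1,3); w=w[np.isfinite(w[:,2])]
        zs=w[:,2]; print(n,k,"zmax",np.sort(zs)[-5:].round(3))
        zt={"left":.03,"right":.03,"clip":.045,"orange":.02}[k]
        m=zs>zt; print("  above",zt,m.sum(),rect(w[m,:2]))
        if k=="clip": 
            m=(zs>.006)&(zs<.02); print("  base",rect(w[m,:2]))
            f=c["frame"][b-5:e+5,a-8:d+8]; cv2.imwrite(f"pics/crop_{n}.png",cv2.resize(f[...,::-1],None,fx=8,fy=8,interpolation=3))
E
python3 -c "
import cv2,numpy as np
a=cv2.imread('pics/top0.png')[120:260,210:420];cv2.imwrite('pics/conf.png',cv2.resize(a,None,fx=3.8,fy=3.8,interpolation=2))"
```

```text
top left zmax [0.108 0.108 0.108 0.108 0.109]
  above 0.03 604 [ 0.6452  0.0952  0.1499  0.005  -1.2248]
top right zmax [0.152 0.152 0.153 0.153 0.154]
  above 0.03 525 [ 0.638  -0.2127  0.0877  0.0042  1.4517]
top clip zmax [0.096 0.096 0.096 0.096 0.097]
  above 0.045 346 [ 0.4435 -0.1154  0.0482  0.0409 -0.2363]
  base [ 0.4409 -0.1273  0.092   0.0704  1.347 ]
top orange zmax [0.083 0.084 0.085 0.086 0.086]
  above 0.02 351 [ 0.4609 -0.007   0.0483  0.0406 -0.0775]
scene right zmax [0.152 0.153 0.153 0.153 0.154]
  above 0.03 119 [ 0.6382 -0.2121  0.0911  0.0034  1.4517]
scene left zmax [0.107 0.108 0.108 0.108 0.112]
  above 0.03 370 [ 0.6452  0.096   0.1499  0.0041 -1.2178]
scene clip zmax [0.095 0.095 0.096 0.096 0.096]
  above 0.045 260 [ 0.4483 -0.0783  0.114   0.0492  1.3805]
  base [ 0.4379 -0.1171  0.0808  0.0763  1.3124]
```

View pics/conf.png

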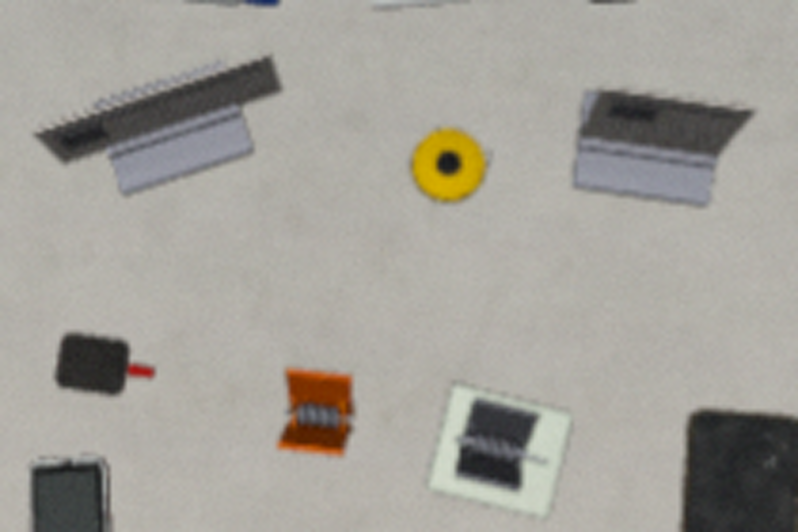

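Grey clip at (341,237) sits on the white rest and fits the description. The orange one at (293,229) has no base, so it's the decoy. The left card reads 150 mm wide and 0.108 m high, so it's the wide one; the right card reads 0.153 m high. The crop agrees. Moving now.

Emit:
drive_tool --pt "-0.68 -0.87 0 0 0 0.91 1" --pt "-0.68 -0.87 0 0 0 0.91 1" --pt "-0.68 -0.87 0 0 0 0.91 1" --pt "-0.68 -0.87 0 0 0 0.91 1" --pt "-0.68 -0.87 0 0 0 0.91 1" --pt "-0.68 -0.87 0 0 0 0.91 1" --pt "-0.68 -0.87 0 0 0 0.91 1" --pt "-0.68 -0.87 0 0 0 0.91 1" --pt "-0.68 -0.87 0 0 0 0.91 1"

```text
clock: 1.23
tcp_pos: [0.3041, 0.46, 0.231]
tool_rot: [0.783, 0.622, -0.0, 0.0]
ft_force: [0.5, 0.7, -0.1]
width: 0.085
grasp_force: 0.0
```

Emit:
drive_tool --pt "-0.9 0.8 0 0 0 0 1" --pt "-0.9 0.8 0 0 0 0 1" --pt "-0.9 0.8 0 0 0 0 1" --pt "-0.9 0.8 0 0 0 0 1"

```text
clock: 1.72
tcp_pos: [0.3737, 0.3324, 0.2314]
tool_rot: [0.784, 0.62, 0.0, -0.0]
ft_force: [-0.8, 0.5, -0.1]
width: 0.0852
grasp_force: 0.0
```

Emit:
drive_tool --pt "-0.9 0.6 0 0 0 0 1" --pt "-0.9 0.6 0 0 0 0 1" --pt "-0.9 0.6 0 0 0 0 1" --pt "-0.9 0.6 0 0 0 0 1"

```text
clock: 2.22
tcp_pos: [0.4182, 0.2134, 0.2313]
tool_rot: [0.783, 0.622, 0.0, -0.0]
ft_force: [0.7, 0.5, -0.3]
width: 0.0858
grasp_force: 0.0
```

Emit:
drive_tool --pt "-0.95 0.4 0 0 0 0 1" --pt "-0.95 0.4 0 0 0 0 1" --pt "-0.95 0.4 0 0 0 0 1" --pt "-0.95 0.4 0 0 0 0 1"

```text
clock: 2.72
tcp_pos: [0.4393, 0.092, 0.2312]
tool_rot: [0.783, 0.623, 0.0, -0.0]
ft_force: [0.1, 0.1, 0.1]
width: 0.0854
grasp_force: 0.0
```

Emit:
drive_tool --pt "-0.95 0.4 0 0 0 0 1" --pt "-0.95 0.4 0 0 0 0 1" --pt "-0.95 0.4 0 0 0 0 1" --pt "-0.95 0.4 0 0 0 0 1"

```text
clock: 3.22
tcp_pos: [0.4603, -0.03, 0.231]
tool_rot: [0.783, 0.623, -0.0, -0.0]
ft_force: [0.0, 0.5, 0.3]
width: 0.0852
grasp_force: 0.0
```

Emit:
drive_tool --pt "-0.72 0.03 0.3 0 0 0 1" --pt "-0.72 0.03 0.3 0 0 0 1" --pt "-0.72 0.03 0.3 0 0 0 1" --pt "-0.72 0.03 0.3 0 0 0 1"

```text
clock: 3.72
tcp_pos: [0.4447, -0.1149, 0.1953]
tool_rot: [0.782, 0.623, 0.0, -0.0]
ft_force: [0.2, 0.5, -0.2]
width: 0.0856
grasp_force: 0.0
```

```bash
cat > wl.py <<'E'
import sys
from station import ctrl
from h import *
from scipy.spatial.transform import Rotation as Ro
c=ctrl.camera("wrist");o=ctrl.get_obs();n=sys.argv[1]
np.savez(f"pics/{n}.npz",**c);cv2.imwrite(f"pics/{n}.png",c["frame"][...,::-1])
T=Ro.from_quat(o["tool_rot"]).as_matrix()
print("tcp",o["tcp_pos"].round(4),"y ang",np.arctan2(T[1,1],T[0,1]).round(3),"cam",(-c["R"].T@c["t"]).round(3))
E
python3 - <<'E'
import sys;sys.argv=["",'w1'];exec(open('wl.py').read())
W=cloud(c);w=W.reshape(-1,3);w=w[np.isfinite(w[:,2])];w=w[np.hypot(w[:,0]-.4435,w[:,1]+.1154)<.075]
print(np.percentile(w[:,2],[1,50,99]))
for a,b in((.006,.02),(.03,.12),(.085,.11)):
    m=(w[:,2]>a)&(w[:,2]<b);print(a,m.sum(),rect(w[m,:2]) if m.sum()>5 else 0)
E
```

```text
tcp [ 0.4448 -0.115   0.1955] y ang -0.226 cam [ 0.459 -0.052  0.337]
[-0.00279603  0.26950129  0.2957356 ]
0.006 1886 [ 0.44   -0.1209  0.0798  0.0701  1.3433]
0.03 2415 [ 0.4401 -0.1207  0.059   0.0482  1.3223]
0.085 624 [ 0.4413 -0.1154  0.0483  0.0399 -0.2282]
```

View pics/w1.png

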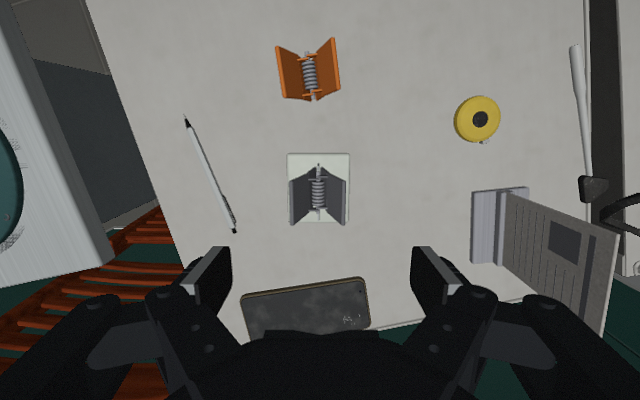

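Run:
```python
from h import *
c=dict(np.load("pics/w1.npz"));W=cloud(c);u=np.array([.9745,-.2243]);v=np.array([.2243,.9745])
print(c["mtx"].round(1).tolist())
for r in (255,265,275,285,295):
    row=W[r]; s=row[:,:2]@u-(np.array([.4448,-.115])@u)
    x=s[150:500]; z=row[150:500,2]; near=(z>.15)&(z<.26)
    l=near&(x<0)&(x>-.07); rr=near&(x>0)&(x<.07)
    if l.any() and rr.any(): print(r,x[l].max().round(4),x[rr].min().round(4),((x[l].max()+x[rr].min())/2).round(4),z[l][-1].round(3))
# clip pieces: left/right extremes of high pts
w=W.reshape(-1,3);m=(w[:,2]>.085)&(w[:,2]<.11)&(np.hypot(w[:,0]-.4435,w[:,1]+.1154)<.06)
q=w[m];s=q[:,:2]@u-(np.array([.4448,-.115])@u);t=q[:,:2]@v-(np.array([.4448,-.115])@v);print("clip y",s.min(),s.max(),"x",t.min(),t.max(),"z",q[:,2].max())
```

```text
[[298.2, 0.0, 320.8], [0.0, 298.2, 201.8], [0.0, 0.0, 1.0]]
255 -0.0423 0.0423 -0.0 0.208
265 -0.0424 0.0424 -0.0 0.208
275 -0.0424 0.0422 -0.0001 0.208
285 -0.0423 0.0422 -0.0 0.209
295 -0.0423 0.0414 -0.0004 0.217
clip y -0.027538286850234905 0.02082327386288213 x -0.02119147845796355 0.018684869472076426 z 0.09320610967423741
```

Emit:
drive_tool --pt "-0.01 -0.028 0.5 0 0 0 1" --pt "-0.01 -0.028 0.5 0 0 0 1" --pt "-0.01 -0.028 0.5 0 0 0 1" --pt "-0.01 -0.028 0.5 0 0 0 1"

```text
clock: 4.28
tcp_pos: [0.442, -0.1176, 0.1372]
tool_rot: [0.783, 0.622, 0.002, 0.001]
ft_force: [-0.0, -0.4, 0.1]
width: 0.0853
grasp_force: 0.0
```

Run:
```python
import sys;sys.argv=["",'w2'];exec(open('wl.py').read())
W=cloud(c);w=W.reshape(-1,3);p=o["tcp_pos"];q=(w-p)@T
m=(w[:,2]>.086)&(w[:,2]<.1)&(abs(q[:,0])<.04)&(abs(q[:,1])<.035)
print(rect(q[m][:,:2]),q[m].min(0),q[m].max(0),w[m].max(0))
m=(w[:,2]>.006)&(w[:,2]<.02)&(np.hypot(q[:,0],q[:,1])<.07);print("base",rect(q[m][:,:2]))
```

```text
tcp [ 0.4418 -0.1176  0.1371] y ang -0.23 cam [ 0.456 -0.054  0.279]
[ 1.6000e-03 -1.3000e-03  4.8500e-02  4.0400e-02  1.5705e+00] [-0.01859376 -0.02550099  0.04374315] [0.02183734 0.02297626 0.05112366] [ 0.46855775 -0.09111747  0.09342391]
base [-0.0035 -0.0015  0.0789  0.0701 -0.0009]
```

Emit:
drive_tool --pt "0.013 -0.011 0.2 0 0 0 1" --pt "0.013 -0.011 0.4 0 0 0 1" --pt "0.013 -0.011 0.65 0 0 0 1" --pt "0.013 -0.011 0.65 0 0 0 1" --pt "0.013 -0.011 0.65 0 0 0 1"

```text
clock: 4.95
tcp_pos: [0.4404, -0.1162, 0.0586]
tool_rot: [0.784, 0.621, 0.001, 0.001]
ft_force: [-0.8, -0.4, 1.0]
width: 0.0858
grasp_force: 0.0
```

Run:
```python
import sys;sys.argv=["",'w3'];exec(open('wl.py').read())
W=cloud(c);w=W.reshape(-1,3);p=o["tcp_pos"];q=(w-p)@T
m=(w[:,2]>.086)&(w[:,2]<.1)&(abs(q[:,0])<.04)&(abs(q[:,1])<.034)
print(rect(q[m][:,:2]),q[m].min(0),q[m].max(0),w[m].max(0))
```

```text
tcp [ 0.4406 -0.1161  0.0587] y ang -0.23 cam [ 0.455 -0.053  0.2  ]
[5.0000e-04 7.0000e-04 4.8800e-02 4.0900e-02 1.5669e+00] [-0.02007242 -0.02378523 -0.03471588] [ 0.02099815  0.02500291 -0.02723453] [ 0.46871049 -0.09092339  0.09349535]
```

View pics/w3.png

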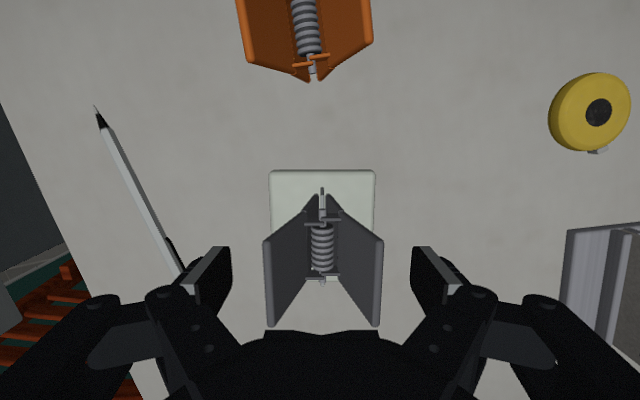

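The wrist view shows the grey clip centred between the open pads (wings at columns 263 and 383, pads at 231 and 411). I'll squeeze it now.

Emit:
drive_tool --pt "0 0.005 0 0 0 0 0.5" --pt "0 0.005 0 0 0 0 0.3" --pt "0 0.005 0 0 0 0 0.1" --pt "0 0.005 0 0 0 0 0" --pt "0 0.005 0 0 0 0 0" --pt "0 0.005 0 0 0 0 0" --pt "0 0.005 0 0 0 0 0" --pt "0 0.005 0 0 0 0 0"

```text
clock: 6.0
tcp_pos: [0.4417, -0.1163, 0.0582]
tool_rot: [0.784, 0.621, 0.001, 0.001]
ft_force: [1.6, 0.4, 7.2]
width: 0.0216
grasp_force: 63.7
```

Run:
```python
import sys;sys.argv=["",'w4'];exec(open('wl.py').read())
print(o["width"],o["grasp_force"],o["ft_force"],o["ft_torque"])
```

```text
tcp [ 0.4417 -0.1163  0.0582] y ang -0.23 cam [ 0.456 -0.053  0.199]
0.021814036337803537 63.72336030006409 [1.28657335 0.89901142 8.04057957] [-0.0400184  -0.40573315 -0.05320356]
```

View pics/w4.png

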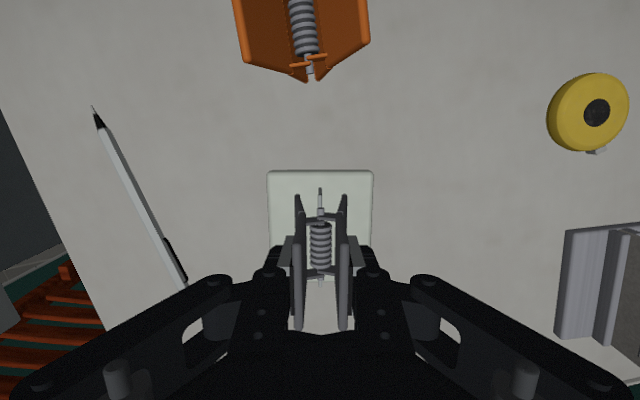

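The clip is fully open: width 22 mm, grip 64 N. Lifting straight up, then carrying it over.

Emit:
drive_tool --pt "0 0 -0.1 0 0 0 0" --pt "0 0 -0.3 0 0 0 0" --pt "0 0 -0.5 0 0 0 0" --pt "0 0 -0.75 0 0 0 0" --pt "0 0 -1 0 0 0 0" --pt "0 0 -1 0 0 0 0" --pt "0 0 -1 0 0 0 0"

```text
clock: 6.92
tcp_pos: [0.4391, -0.1156, 0.1767]
tool_rot: [0.783, 0.621, -0.0, -0.001]
ft_force: [0.0, 0.8, -1.2]
width: 0.0217
grasp_force: 63.0
```

Emit:
drive_tool --pt "0 0 -0.2 0 0 0 0" --pt "0.2 0.1 -0.35 0 0 0 0" --pt "0.4 0.25 -0.35 0 0 0 0" --pt "0.6 0.35 -0.35 0 0 0 0" --pt "0.6 0.35 -0.35 0 0 0 0" --pt "0.6 0.35 -0.35 0 0 0 0"

```text
clock: 7.68
tcp_pos: [0.4963, -0.0559, 0.2184]
tool_rot: [0.784, 0.621, -0.001, -0.0]
ft_force: [0.1, -0.4, 0.1]
width: 0.0218
grasp_force: 63.0
```

Emit:
drive_tool --pt "0.2 0.1 0 0 0 0 0" --pt "0.4 0.25 0 0 0 0 0" --pt "0.6 0.35 0 0 0 0 0" --pt "0.75 0.45 0 0 0 0 0" --pt "0.75 0.45 0 0 0 0 0"

```text
clock: 8.3
tcp_pos: [0.5711, 0.0215, 0.2188]
tool_rot: [0.783, 0.622, -0.0, -0.0]
ft_force: [-0.4, -0.3, -0.6]
width: 0.0213
grasp_force: 63.0
```

Emit:
drive_tool --pt "0.2 0.1 0 0 0 -0.1 0" --pt "0.4 0.25 0 0 0 -0.2 0" --pt "0.6 0.35 0 0 0 -0.3 0" --pt "0.75 0.45 0 0 0 -0.38 0" --pt "0.75 0.45 0 0 0 -0.38 0" --pt "0.75 0.45 0 0 0 -0.38 0"

```text
clock: 9.05
tcp_pos: [0.6427, 0.0934, 0.2191]
tool_rot: [0.579, 0.815, -0.001, -0.0]
ft_force: [0.8, -0.3, -1.0]
width: 0.0219
grasp_force: 63.0
```

```bash
cat > m.py <<'E'
import sys;exec(open('wl.py').read())
print(o["clock"],o["width"],o["grasp_force"],o["ft_force"].round(1))
W=cloud(c);w=W.reshape(-1,3);p=o["tcp_pos"];q=(w-p)@T
m=(w[:,2]>.098)&(w[:,2]<.115)&(np.hypot(w[:,0]-.6452,w[:,1]-.0955)<.1)
print("card edge tool xy",m.sum(),rect(q[m][:,:2]),"world",rect(w[m][:,:2]),w[m][:,2].max())
t=ctrl.camera("top");np.savez(f"pics/{n}t.npz",**t);cv2.imwrite(f"pics/{n}t.png",t["frame"][...,::-1])
s=ctrl.camera("scene");np.savez(f"pics/{n}s.npz",**s);cv2.imwrite(f"pics/{n}s.png",s["frame"][...,::-1])
E
python3 m.py w5
```

```text
tcp [0.6428 0.0935 0.2193] y ang 0.337 cam [0.621 0.155 0.36 ]
9.1 0.0218114070886015 63.02077889442444 [-0.2 -1.  -0.7]
card edge tool xy 350 [ 0.0274  0.0024  0.0967  0.0027 -0.0026] world [ 0.6359  0.1201  0.0967  0.0027 -1.2316] 0.1053340864344964
```

View pics/w5.png

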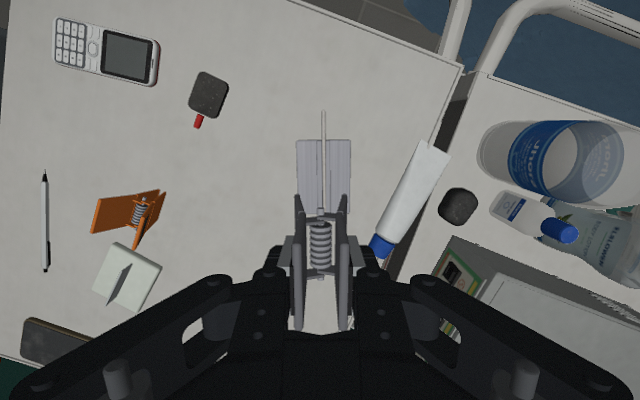

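The view shows the open clip at columns 295–350 with the wide card's edge at column 323 beneath and nearly parallel. I'll measure the clip's pose in the hand.

Run:
```python
from h import *
from station import ctrl
from scipy.spatial.transform import Rotation as Ro
o=ctrl.get_obs();T=Ro.from_quat(o["tool_rot"]).as_matrix()
print("tool z",T[:,2].round(4))
c=dict(np.load("pics/w5.npz"));W=cloud(c);q=(W-o["tcp_pos"])@T
for r in (200,210,222,230,238,246,254,262,270):
    a=q[r,285:362]; 
    n=np.isfinite(a[:,2])&(a[:,2]<.03)&(a[:,2]>-.06)&(abs(a[:,1])<.014)
    mid=np.median(q[r,318:326],0)
    print(r,"ext",a[n][:,1].min().round(4) if n.any() else 0,a[n][:,1].max().round(4) if n.any() else 0,"coil",mid.round(4), "coil ctr tops", a[(abs(a[:,1])<.009)][:,2].min().round(4))
t=dict(np.load("pics/w5s.npz"));f=t["frame"];P=t["R"]@np.array([.643,.093,.19])+t["t"];u=(t["mtx"]@P/P[2])[:2].astype(int);print(u)
cv2.imwrite("pics/s5c.png",cv2.resize(f[max(0,u[1]-60):u[1]+60,u[0]-80:u[0]+80,::-1],None,fx=5,fy=5,interpolation=2))
```

```text
tool z [-2.e-04 -2.e-04 -1.e+00]
200 ext 0.0127 0.0127 coil [-0.0148  0.0003  0.164 ] coil ctr tops 0.1153
210 ext -0.0132 0.0127 coil [ 0.02   -0.      0.0098] coil ctr tops 0.0089
222 ext -0.0115 0.013 coil [ 0.0145 -0.      0.0063] coil ctr tops -0.0101
230 ext -0.0116 0.0101 coil [ 0.0106 -0.      0.0048] coil ctr tops -0.0205
238 ext -0.0116 0.0137 coil [nan nan nan] coil ctr tops -0.0298
246 ext -0.0119 0.0137 coil [ 0.0013 -0.      0.0056] coil ctr tops -0.0353
254 ext -0.0138 0.0136 coil [-0.0031 -0.      0.0053] coil ctr tops -0.035
262 ext -0.0139 0.0138 coil [-0.0077 -0.      0.0052] coil ctr tops -0.0354
270 ext -0.0139 0.0136 coil [-0.0134 -0.0001  0.007 ] coil ctr tops -0.0354
[285 266]
```

View pics/s5c.png

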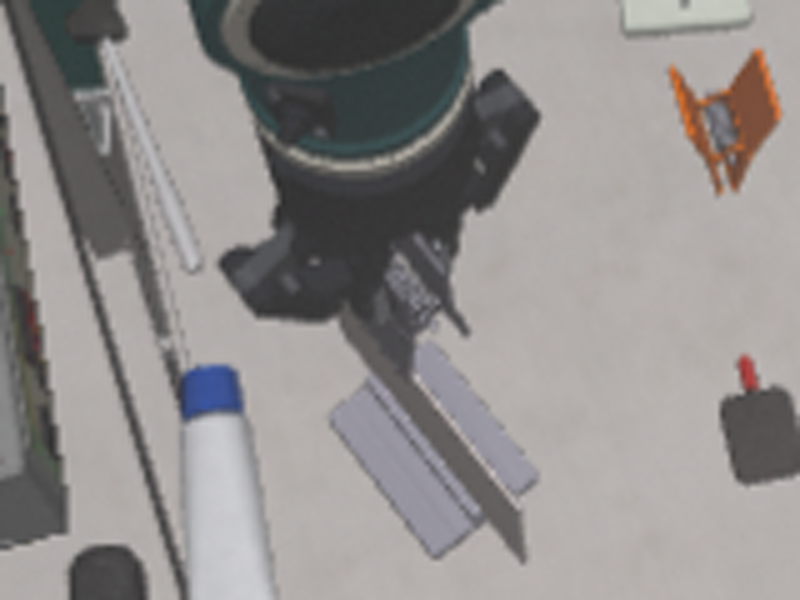

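The clip hangs level and centred: pin about 11 mm and tips about 49 mm below the TCP. I'll shift +2.4 mm and descend to just above the edge, then re-check.

Emit:
drive_tool --pt "0 0.02 0 0 0 0 0" --pt "0 0.02 0.15 0 0 0 0" --pt "0 0.02 0.3 0 0 0 0" --pt "0 0.02 0.43 0 0 0 0" --pt "0 0.02 0.43 0 0 0 0" --pt "0 0.02 0.43 0 0 0 0"

```text
clock: 9.95
tcp_pos: [0.6461, 0.0959, 0.1678]
tool_rot: [0.577, 0.816, 0.0, 0.0]
ft_force: [0.5, -0.2, -0.2]
width: 0.0219
grasp_force: 63.0
```

```bash
python3 m.py w6
```

```text
tcp [0.6463 0.0959 0.1682] y ang 0.34 cam [0.624 0.157 0.309]
10.0 0.02181098355324976 63.02121162414551 [-1.1 -0.4 -0. ]
card edge tool xy 529 [-0.0012 -0.0018  0.1498  0.003  -0.0058] world [ 0.6451  0.0942  0.1498  0.003  -1.2251] 0.10516350809011034
```

Emit:
drive_tool --pt "-0.01 -0.013 0 0 0 0 0" --pt "-0.01 -0.013 0 0 0 0 0" --pt "-0.01 -0.013 0.1 0 0 0 0" --pt "-0.01 -0.013 0.2 0 0 0 0" --pt "-0.01 -0.013 0.27 0 0 0 0" --pt "-0.01 -0.013 0.27 0 0 0 0" --pt "-0.01 -0.013 0.27 0 0 0 0"

```text
clock: 10.98
tcp_pos: [0.6449, 0.0942, 0.1354]
tool_rot: [0.577, 0.816, 0.0, 0.0]
ft_force: [0.4, -0.5, -0.8]
width: 0.0218
grasp_force: 63.0
```

```bash
python3 m.py w7
python3 - <<'E'
import cv2
f=cv2.imread('pics/w7s.png');a=f[226:326,215:355]
g=cv2.imread('pics/w7.png')[90:300,220:420]
a=cv2.resize(a,(560,400),interpolation=2);g=cv2.resize(g,(240,252))
import numpy as np
k=np.zeros((400,800,3),np.uint8);k[:,:560]=a;k[:252,560:]=g;cv2.imwrite('pics/fin.png',k)
E
```

```text
tcp [0.6451 0.0942 0.1357] y ang 0.34 cam [0.623 0.156 0.277]
11.025 0.021808272437571188 63.02102208137512 [ 0.4  0.  -1. ]
card edge tool xy 918 [ 0.0006 -0.0005  0.1489  0.0312 -0.0196] world [ 0.6444  0.0946  0.1489  0.0312 -1.2114] 0.11485389787317873
```

View pics/fin.png

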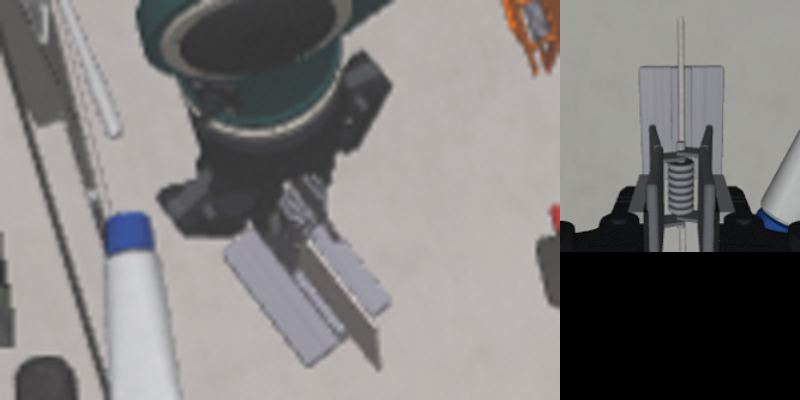

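The final view shows the card edge (column 681 in the inset) centred between the open jaws. The tips are about 18 mm below the edge and there is no contact force.

```bash
python3 -c "
from station import ctrl
print(ctrl.hand_in())"
```

```text
the job is handed in; nothing more can be done
None
```

I handed the job in with the grey clip still squeezed wide open over about the middle of the wide card's top edge, jaw tips about 18 mm below it on both sides, with no sign of contact.

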